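# Serve the round roll with the tongs at the bookshop counter

## Robot

A 6-joint arm with a two-finger parallel gripper is mounted at the origin on the work surface. World frame = base frame: x ahead of the robot, y to its left, z up, the work surface at z = 0. Lengths are in m, angles in rad, forces in N, time in s.
With the tool pointing down it reaches from about 0.35 to 0.975 m from the base axis. Payload 4.9 kg.
Tool frame: the origin (TCP) lies at the very end of the fingers, on their centre line; the grasp point (between the pads) lies 19 mm behind it; z points along the fingers, x is the direction in which the jaws open and shut, and the axes are right-handed (so a half turn about z gives the same grasp; the last joint's range is limited). The gripper opens to 85 mm and grips with 20 to 120 N. Pads are 22 mm wide; open, the fingers measure 114 mm over their backs; the gripper's body (76 mm by 85 mm) begins 54 mm behind the grasp point. The pads swing forward as they close: fully open they stand 13 mm farther back than shut.
Start: joints at [-1.366, 0.053, 1.613, -0, 1.476, -0.119], TCP at [0.199, -0.593, 0.231] pointing down, gripper open.
Joint ranges: [-3.01, 3.01], [-1.01, 2.22], [0.06, 2.58], [-1.02, 4.17], [0.09, 2.62], [-3.14, 3.14]. Speed limits (rad/s): [2.57, 2.57, 3.14, 3.14, 3.14, 3.14].

## Interface

Orientations are given as a rotation vector (axis times angle).
In Python, from station import ctrl gives the robot as it stands.
- The arm moves only by the shell command python3 -m handwheel 'ROWS' [OPENING] [FORCE]. ROWS is a JSON object of lists of equal length, an entry for each row: "offset": the shift along the world's x, y, z in units of 40 mm (1.0 is 40 mm), a list of three; "roll": the turn about the world's z in units of 6 degrees (1.0 is 6 degrees). A call has exactly 10 rows; each row is the pose to reach, as a shift and turn from the pose commanded when the call began; what a row does not reach only later rows make up. A row lasts 1/10 s, in which the tool goes at most 50 mm and 8.59 degrees, less where a joint would pass 70% of its speed; a pose out of reach is approached as far as the arm can. A call with a gripper value outside its range is refused whole. OPENING is the finger opening in mm, from 0 to 85.4, set as the call begins (- or left out, the last holds). The fingers move at their own pace and stop on an object; FORCE is the grip in N (left out, the last holds). Time passes only in rows, so rows that repeat a pose let the fingers close, or fill a call up. It gives the time, the measured TCP pose, the force and the opening at its end, in the units of the state.
- ctrl.get_obs(): the state, without advancing time (a new reading comes with each control period).
- ctrl.get_image(name): name is "scene" or "top" or "wrist"; returns a dict with "img" (420x560x3 uint8, red, green, blue), "fx", "fy", "cx", "cy" (pixels), "T" (4x4, takes a point from camera to world coordinates). Camera axes: x right, y down, z forward; pixel columns grow to the right and rows downward; lengths in m; the calibration is good to about 2 mm. The wrist camera is an equidistant fisheye: a pixel r from the principal point sees the ray r / f radians off the axis. A picture is of the moment at which its call begins. There is no depth.
- ctrl.finish_job(): hands the job in, once; it reports no verdict.
The state is a dict: "t": time; "q": joint angles; "dq": joint speeds; "effort": joint torques, N m; "tool_pos": TCP position; "tool_rot": TCP orientation; "contact_force": force on the tool from outside, world axes, zero at the start; "wrist_torque": the same for the moment, N m; "opening": finger opening in m.
Only numpy, scipy, OpenCV 4.12 (cv2) and the standard library are available. Lean on these libraries where they do the work, as an engineer would, in place of code of your own. Each camera call takes 0.05 s, during which the arm holds its last target.

## Task

The square shaker has been left on the serving board in front of the round roll: first put it back upright in its own square well in the condiment caddy, fully home, and let go of it. Then pick up the serving tongs, close their jaws on the round roll (never touch the roll itself with the hand) and lift it about 10 cm clear of the board, leaving the long roll, the square pastry and the jar where they are. Finish while still holding the tongs closed on the roll up in the air: do not put anything down.

Things in the scene. Friction and masses are not known exactly. Their poses are not given: they have to be found in the camera images.
- board: fixed wooden serving board, 240 (x) x 340 (y) x 18 mm high; origin at the centre of its underside on the table, z up. The three baked goods stand in a row along its y, about 30 mm to the +x side of its middle and about 115 mm apart; which stands where varies
- bun_center (a point): centre (half-way up, 21 mm over its underside) of the round roll: brown crust, a 48 mm round with upright sides between 6 and 26 mm height and a domed top, 42 mm high, about 45 g, loose on the board. z up, axis directions otherwise of no importance
- shaker_center (a point): centre (half-way up, 40 mm over its underside) of the square shaker: 40 x 40 mm white ceramic body 66 mm high with a 36 x 36 mm steel cap, 80 mm high in all, about 160 g, loose, upright on the board about 78 mm to the board's -x side of the round roll. x and y are square to its faces, z up
- caddy: fixed dark wooden block, 215 (x) x 85 (y) x 36 mm high, origin at the centre of its underside on the table. Three wells in a row along its x, all 26 mm deep (floor 10 mm over the table): a 46 mm square one at x +66 mm (for the square shaker, faces along the caddy's x and y), a small 36 mm round one in the middle (empty, stays empty), a 46 mm round one at x -66 mm (holds the jar). Picture tags on the long sides show the shape of each
- square_well (a point): centre of the floor of the caddy's square well, 26 mm below its mouth; axes as the caddy's
- tongs: loose steel serving tongs lying on the table, arms on edge, jaws apart horizontally; 30 mm high, 208 mm long, 110 g. Origin at underside height midway between the grip plates; x from hinge (x -95 mm) to jaws (mouth centre x +85 mm, jaw ends +104 mm), z up. The arms move symmetrically, sprung apart: 4 N on each plate when open, 6.5 N when closed on the roll; with no roll they close further
- tongs_grip (a point): point midway between the tongs' two black grip plates, half-way up (15 mm over the underside). Each plate is 60 mm long (x), 30 mm high; squeeze them along the tongs' y. Outer faces: 61 mm apart at rest (open), about 54 mm to lift and carry the tongs open, 40 mm (plates parallel) with the jaws on the round roll. A 20 N squeeze holds the roll well
- tongs_mouth (a point): centre of the mouth, 85 mm ahead of tongs_grip along x, half-way up the 28 mm high jaws. Each jaw is a shallow V of two plates that centres the roll; gap between the middles of the jaws 90 mm at rest, 75 mm between their far ends, 66 mm between their near ends; each jaw moves 1.9 mm per 1 mm of its grip plate
- tongs_left: the left (+y) arm of the tongs, with its grip plate and jaw; origin at the hinge, height of the tongs' underside
- tongs_right: the right (-y) arm of the tongs, likewise
- long_roll_center (a point): centre (half-way up) of the long roll, 85 (x) x 38 (y) x 34 mm high, loose on the board: leave it
- pastry_center (a point): centre (half-way up) of the flat square pastry, 56 x 56 x 20 mm, loose on the board: leave it
- jar_center (a point): centre (half-way up) of the round jar, 41 mm across, 75 mm high, standing in the caddy's 46 mm round well: leave it
Things that resemble listed ones, but are neither listed nor needed, are in the scene too. What is shaped like the part that bears shaker_center but purple is not meant. Of the things that look like the part that bears bun_center, the smaller one is meant.

How it is judged:
On the way, in this order (a step that is already met when the one before it is completed fails the run):
1. the square shaker stands in its square well, fully home, upright and let go (z of shaker_center in the frame of square_well between 0.036 and 0.0435 m and horizontal distance between shaker_center and square_well below 0.007 m and angle between shaker_center's own z axis and vertical below 0.12 rad and contact force between the fingers and shaker below 0.1 N), for 0.2 s.
2. the tongs, in the gripper, carry the round roll between their two jaws clear of the board (contact force between each of tongs_left, tongs_right and bun above 0.3 N and contact force between the fingers and tongs above 1 N and contact force between bun and board below 0.02 N and z of bun_center in the frame of board above 0.06 m), for 0.2 s.
At the end, for the whole second after the job is handed in: Held tongs press the round roll with both jaws, at rest in their mouth (30 mm), raised 80 mm or more, touching no board or robot; shaker in the square well (7 mm off centre, 3.5 mm of full depth, 7 degrees), not touched; long roll and pastry moved under 25 mm, jar under 15 mm (all of step 1 and contact force between each of tongs_left, tongs_right and bun above 0.3 N and contact force between the fingers and tongs above 1 N and z of bun_center in the frame of board above 0.119 m and z of tongs_mouth in the frame of board above 0.09 m and distance between bun_center and tongs_mouth below 0.03 m and contact force between bun and board below 0.02 N and contact force between bun and the fingers below 0.02 N and contact force between bun and the arm below 0.02 N and linear speed of bun below 0.03 m/s and distance of each of long_roll_center, pastry_center from where it was at the start of the episode below 0.025 m and distance of jar_center from where it was at the start of the episode below 0.015 m); the arm keeps its last pose, push and grip.
It fails at once if the gripper or arm touches the round roll (contact force between bun and the fingers above 0.5 N or contact force between bun and the arm above 0.5 N).
It fails at once if the long roll or the pastry is pushed away (distance of any of long_roll_center, pastry_center from where it was at the start of the episode above 0.03 m).
It fails at once if the jar is taken out or knocked over (distance of jar_center from where it was at the start of the episode above 0.02 m).
It also fails if it takes over 59 s, if anything falls off the work surface, if the arm or the gripper's body presses on something with over 40 N, if the wrist force passes 120 N, or if a joint passes its speed limit or range.

## Working session

There is one attempt and no reset: what is moved stays moved. The work goes in short steps, Python scripts to look and compute and a shell command to move; the robot and the scene stay as the last step left them, time stands still between calls to the robot, and variables do not carry over. Pictures are saved under pics/ and viewed, and the job is handed in when it is done.

```bash
ls; mkdir -p pics
python3 - <<'E'
from station import ctrl
import cv2
o=ctrl.get_obs();print({k:o[k] for k in('t','tool_pos','tool_rot','opening','contact_force')})
for n in('scene','top','wrist'):
    d=ctrl.get_image(n);cv2.imwrite(f'pics/{n}0.png',d['img'][:,:,::-1]);print(n,d['fx'],d['fy'],d['cx'],d['cy'],d['T'])
E
```

```text
pics
{'t': 0.0, 'tool_pos': array([ 0.19871513, -0.59190847,  0.23007758]), 'tool_rot': array([-2.54932244e+00,  1.83353333e+00,  2.37943722e-03]), 'opening': 0.08557949684943598, 'contact_force': array([-0.29234535,  1.06802751, -0.0178206 ])}
scene 453.7418831687334 453.7418831687334 278.99880271306444 209.01614688855386 [[ 0.54341381  0.54854282 -0.63545433  1.27522221]
 [ 0.83938626 -0.34469163  0.4202599  -0.55345392]
 [ 0.01149476 -0.76176666 -0.6477495   0.90157603]
 [ 0.          0.          0.          1.        ]]
top 395.33867948528365 395.33867948528365 276.36150391010517 204.5296740696282 [[-0.01501632 -0.99201874  0.12519317  0.38340963]
 [-0.99976322  0.0129243  -0.01750592 -0.00741874]
 [ 0.01574817 -0.1254264  -0.99197793  0.98810484]
 [ 0.          0.          0.          1.        ]]
wrist 325.19226210127806 325.19226210127806 282.00927540361954 207.64401599770252 [[ 0.31841476 -0.90464256 -0.28325586  0.27092614]
 [-0.94794833 -0.30463918 -0.09267654 -0.56741272]
 [-0.0024517   0.2980215  -0.95455601  0.37266459]
 [ 0.          0.          0.          1.        ]]
```

View pics/scene0.png

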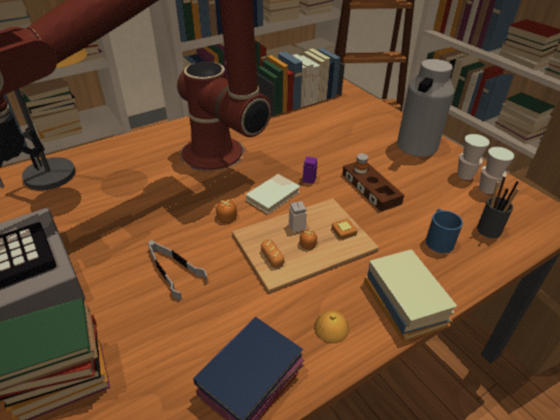

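View pics/top0.png

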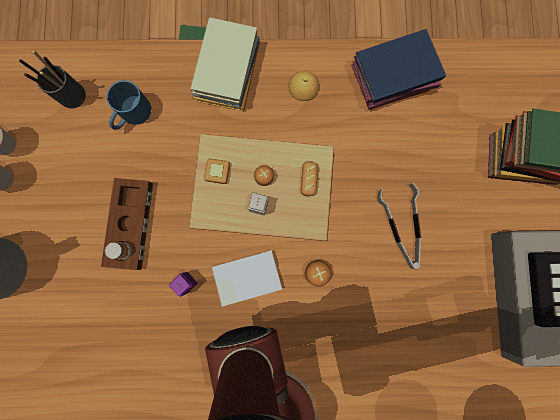

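View pics/wrist0.png

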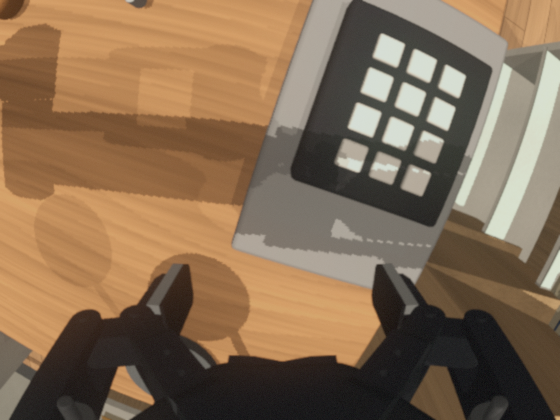

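The top view (image up = +x, right = −y) shows these candidates:
- **Shaker:** white square shaker at (259,203) on the board, or the purple lookalike at (182,284). I choose the white one.
- **Roll:** small round roll at (263,175) on the board, or the larger one at (318,272) on the table. I choose the one on the board.
- **Other things:** long roll at (310,178), pastry at (217,171), tongs with hinge at (415,265) and jaws up, caddy at (128,223) with the jar at (117,252). The square well should be the one at (130,194).

Next are close crops to check this.

Run:
```python
import cv2,numpy as np
im=cv2.imread('pics/top0.png')
a=cv2.resize(im[125:250,180:345],None,fx=4.5,fy=4.5,interpolation=cv2.INTER_CUBIC);cv2.imwrite('pics/c_board.png',a)
b=cv2.resize(im[170:280,95:165],None,fx=5,fy=5,interpolation=cv2.INTER_CUBIC)
c=cv2.resize(im[170:280,365:435],None,fx=5,fy=5,interpolation=cv2.INTER_CUBIC)
cv2.imwrite('pics/c_ct.png',np.hstack([b,c]))
```

```text
(no output)
```

View pics/c_board.png

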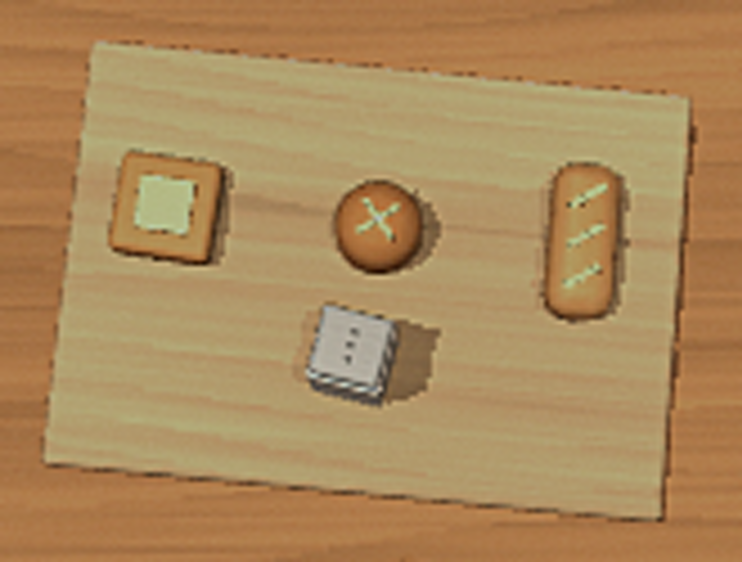

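View pics/c_ct.png

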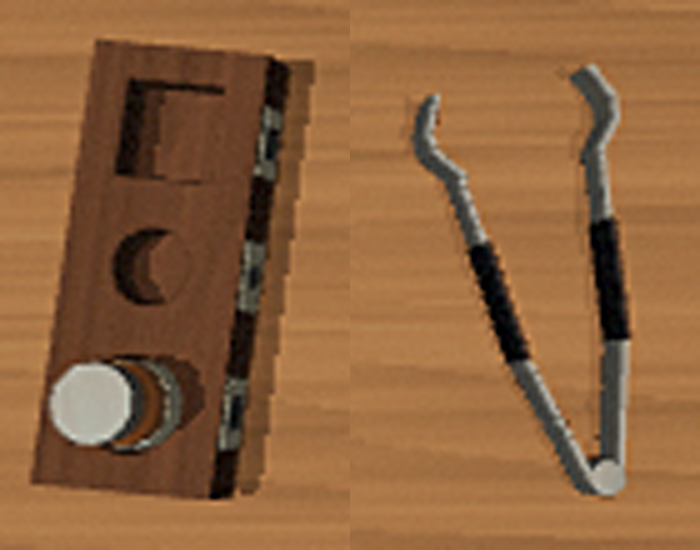

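The crops agree: the roll on the board is the smaller one with a cross, the shaker is white, and the square well is at the top end of the caddy. The tongs' plates are black at about (395,230) and (417,226). Now to measure.

```bash
cat > h.py <<'E'
import numpy as np,cv2
from station import ctrl
def ray(d,uv):
    u,v=uv;x=(u-d['cx'])/d['fx'];y=(v-d['cy'])/d['fy']
    if d.get('fish'):
        r=np.hypot(x,y);k=np.sin(r)/r if r>1e-9 else 1;c=np.array([x*k,y*k,np.cos(r)])
    else: c=np.array([x,y,1.])
    T=d['T'];return T[:3,3],T[:3,:3]@c
def plane(d,uv,z):
    o,r=ray(d,uv);return (o+r*(z-o[2])/r[2])
def proj(d,p):
    T=d['T'];c=T[:3,:3].T@(np.array(p)-T[:3,3])
    if d.get('fish'):
        r=np.hypot(c[0],c[1]);th=np.arctan2(r,c[2]);k=th/r
        return np.array([d['cx']+d['fx']*c[0]*k,d['cy']+d['fy']*c[1]*k])
    return np.array([d['cx']+d['fx']*c[0]/c[2],d['cy']+d['fy']*c[1]/c[2]])
def img(n):
    d=ctrl.get_image(n);d['fish']=n=='wrist';return d
E
cat > cal.py <<'E'
import pickle
from h import *
D={n:img(n) for n in('scene','top')};pickle.dump(D,open('D.pkl','wb'))
E
python3 cal.py
python3 - <<'E'
import pickle;from h import *
np.set_printoptions(precision=4,suppress=True)
D=pickle.load(open('D.pkl','rb'));t=D['top'];s=D['scene']
def P(l,z): return np.array([plane(t,p,z)[:2] for p in l])
bd=P([(95/4.5+180,43/4.5+125),(690/4.5+180,97/4.5+125),(662/4.5+180,520/4.5+125),(45/4.5+180,463/4.5+125)],.018)
def rect(n,q):
    l=[np.linalg.norm(q[(i+1)%4]-q[i]) for i in range(4)]
    e=q[0]-q[3]+q[1]-q[2];f=q[0]-q[1]+q[3]-q[2]
    print(n,'centre',q.mean(0),'sides',np.round(l,3),'yaw x',np.degrees(np.arctan2(e[1],e[0])),'yaw y',np.degrees(np.arctan2(f[1],f[0])))
rect('board',bd)
rect('caddy',P([(114.2,178),(148.6,181.4),(137.4,269.8),(101.4,266.8)],.036))
# well mouth corners
c=lambda x,y:(x/5+95,y/5+170)
rect('well',P([c(130,77),c(222,90),c(210,186),c(117,173)],.036))
k=lambda x,y:(x/4.5+180,y/4.5+125)
rect('shaker cap',P([k(325,305),k(398,322),k(383,390),k(312,372)],.098))
rect('pastry',P([k(125,152),k(222,162),k(210,264),k(110,255)],.038))
# bun mask
im=cv2.cvtColor(t['img'],cv2.COLOR_RGB2HSV)
x,y,w,h=245,158,45,33
for n,(z) in (('bun',.04),):
    print(n,plane(t,(k(379,226)),z))
# plates
g=t['img'].astype(int).sum(2)
m=((g<110)).astype(np.uint8);m[:,:370]=0;m[:,435:]=0;m[:205]=0;m[255:]=0
nn,l,st,ce=cv2.connectedComponentsWithStats(m)
for i in range(1,nn):
    if st[i,4]>15:
        print('plate',st[i],ce[i],plane(t,ce[i],.03), cv2.fitEllipse(np.argwhere(l==i)[:,::-1].astype(np.float32)))
j=lambda x,y:((x-350)/5+365,y/5+170)
for n,p in dict(hinge=j(607,478),jl=j(432,98),jr=j(582,70),ml=j(422,135),mr=j(612,110)).items(): print(n,plane(t,p,.03))
E
```

```text
board centre [0.551 0.008] sides [0.335 0.237 0.337 0.237] yaw x -5.83157220820902 yaw y 83.99080675911398
caddy centre [0.4627 0.3384] sides [0.084 0.213 0.085 0.214] yaw x -5.819475757173407 yaw y 83.98454594140291
well centre [0.5284 0.3322] sides [0.045 0.047 0.045 0.047] yaw x -5.524044125978864 yaw y 81.19261336842504
shaker cap centre [0.5017 0.0167] sides [0.038 0.035 0.037 0.035] yaw x -12.1623694249205 yaw y 75.48941875684395
pastry centre [0.5872 0.1195] sides [0.053 0.057 0.054 0.057] yaw x -7.1459023184365105 yaw y 83.71260925007297
bun [0.5755 0.0044 0.04  ]
plate [413 214   8  24 107] [416.0093 225.7103] [ 0.4478 -0.3643  0.03  ] ((416.05462646484375, 225.85520935058594), (4.356729030609131, 23.18101692199707), 171.73764038085938)
plate [389 219  11  24  90] [393.8333 230.2667] [ 0.4375 -0.3094  0.03  ] ((393.9253845214844, 230.2810516357422), (3.9195334911346436, 22.998159408569336), 160.44210815429688)
hinge [ 0.3516 -0.3595  0.03  ]
jl [ 0.538  -0.2838  0.03  ]
jr [ 0.5511 -0.359   0.03  ]
ml [ 0.5197 -0.278   0.03  ]
mr [ 0.5309 -0.3727  0.03  ]
```

The sizes check out: board 337×237 mm, caddy 85×213 mm at yaw −5.9°, and well 45×47 mm. The well centre measured directly is (.5284,.332), and from the caddy it is (.528,.332). The shaker is at about (.502,.017) with yaw about −13°. Before moving I cross-check heights with the scene view.

```bash
python3 - <<'E'
import pickle;from h import *
np.set_printoptions(precision=1,suppress=True)
D=pickle.load(open('D.pkl','rb'));s=D['scene']
im=s['img'][:,:,::-1].copy()
for n,p in dict(shTop=(.502,.0167,.098),well=(.5284,.332,.036),bunTop=(.5765,.0045,.06),hinge=(.3516,-.3595,.03),grip=(.4427,-.3369,.03),mouth=(.5253,-.3254,.03)).items():
    q=proj(s,p);print(n,q);cv2.circle(im,tuple(int(round(a*1)) for a in q),1,(0,255,0),-1)
a=cv2.resize(im[145:305,140:410],None,fx=2.9,fy=2.9,interpolation=cv2.INTER_CUBIC);cv2.imwrite('pics/s1.png',a)
E
python3 -m handwheel '{"offset":[[7.6,15.2,-0.5],[7.6,15.2,-0.5],[7.6,15.2,-0.5],[7.6,15.2,-0.5],[7.6,15.2,-0.5],[7.6,15.2,-0.5],[7.6,15.2,-0.5],[7.6,15.2,-0.5],[7.6,15.2,-0.5],[7.6,15.2,-0.5]],"roll":[-1,-2,-3,-4,-5,-5.2,-5.2,-5.2,-5.2,-5.2]}' 85 40
```

```text
shTop [296.8 205.9]
well [384.6 191.1]
bunTop [308.3 233.3]
hinge [150.5 242.3]
grip [171.5 259.8]
mouth [188.8 278.4]
t: 1.25
tool_pos: [0.4228, -0.1435, 0.2168]
tool_rot: [-1.963, 2.453, -0.002]
contact_force: [1.4, -0.5, -0.7]
opening: 0.0854
```

View pics/s1.png

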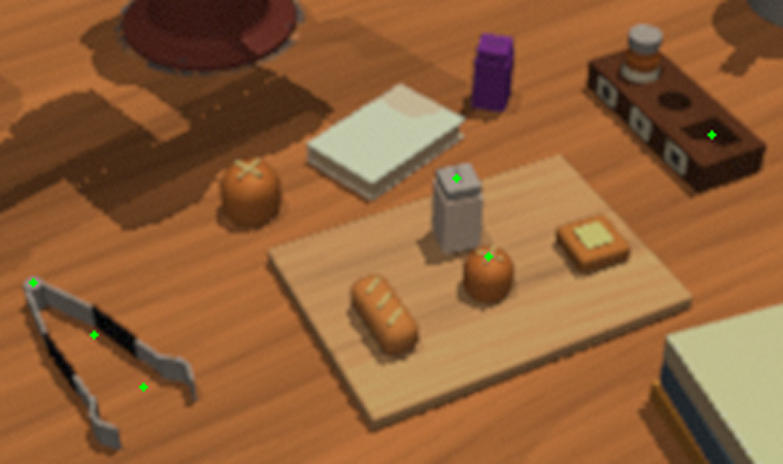

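The projected points land on the shaker cap, well, roll top, hinge and grip in the scene view, so heights and positions agree. Continuing to above the shaker.

```bash
python3 -m handwheel '{"offset":[[1,2,-0.3],[1.95,4,-0.7],[1.95,4,-0.7],[1.95,4,-0.7],[1.95,4,-0.7],[1.95,4,-0.7],[1.95,4,-0.7],[1.95,4,-0.7],[1.95,4,-0.7],[1.95,4,-0.7]],"roll":[0,0,0,0,0,0,0,0,0,0]}'
python3 - <<'E'
from h import *
import pickle
d=img('wrist');pickle.dump(d,open('W1.pkl','wb'));cv2.imwrite('pics/w1.png',d['img'][:,:,::-1]);print(ctrl.get_obs()['tool_pos'])
E
```

```text
t: 2.25
tool_pos: [0.5003, 0.0138, 0.1888]
tool_rot: [-1.961, 2.454, -0.001]
contact_force: [-0.5, 0.0, -0.4]
opening: 0.0847
[0.50032024 0.01394278 0.1887907 ]
```

View pics/w1.png

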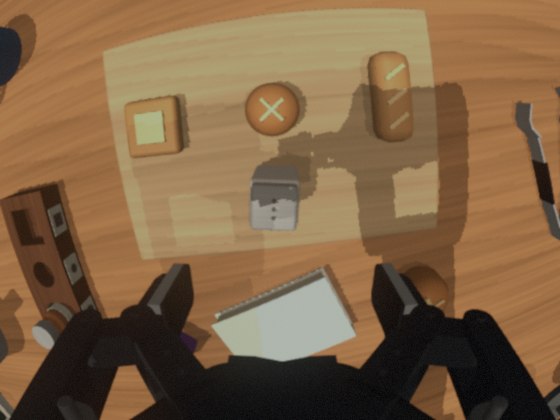

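The wrist view shows the shaker cap at about (274,205), the roll at (272,109), the pastry at (152,127), the long roll at (391,97) and the square well at (27,227). I crop closer for corners.

Run:
```python
from h import *
import pickle
d=pickle.load(open('W1.pkl','rb'));im=d['img'][:,:,::-1]
a=cv2.resize(im[155:240,230:320],None,fx=6,fy=6,interpolation=cv2.INTER_CUBIC);cv2.imwrite('pics/w1c.png',a)
print(d['T'])
m=plane
```

```text
[[-2.20013433e-01 -9.31191751e-01 -2.90647574e-01  5.74471640e-01]
 [-9.75496408e-01  2.09739628e-01  6.64533399e-02 -2.52031247e-03]
 [-9.20487767e-04  2.98146292e-01 -9.54519744e-01  3.31365372e-01]
 [ 0.00000000e+00  0.00000000e+00  0.00000000e+00  1.00000000e+00]]
```

View pics/w1c.png

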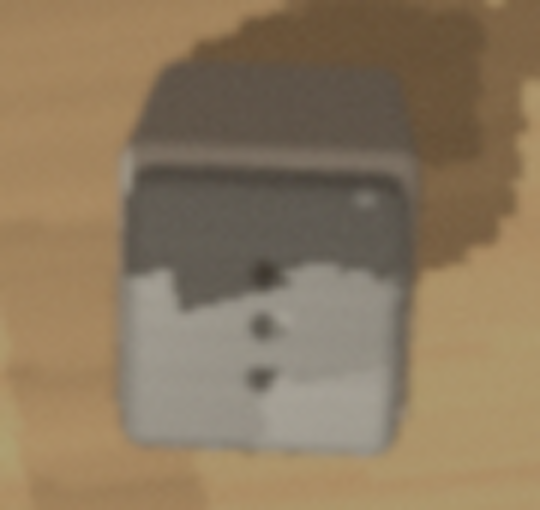

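Run:
```python
from h import *
import pickle
np.set_printoptions(precision=4,suppress=True)
d=pickle.load(open('W1.pkl','rb'))
for tops in (170,185,195):
    q=np.array([plane(d,(x/6+230,y/6+155),.098)[:2] for x,y in[(130,tops-2),(408,tops+4),(390,450),(125,440)]])
    e=q[0]-q[3]+q[1]-q[2];f=q[0]-q[1]+q[3]-q[2]
    print(tops,q.mean(0),[np.linalg.norm(q[(i+1)%4]-q[i]) for i in range(4)],np.degrees(np.arctan2(e[1],e[0])),np.degrees(np.arctan2(f[1],f[0])))
print('holes',plane(d,(262/6+230,325/6+155),.098))
# project body bottom & well checks
dm=d['img'];hsv=cv2.cvtColor(dm,cv2.COLOR_RGB2HSV)
for n,uv in dict(bun=(272,108)).items(): print(n,plane(d,uv,.055))
for uv in [(104,50),(425,10),(438,228),(143,259)]: print('board',plane(d,uv,.018)[:2])
```

```text
170 [0.5054 0.0196] [np.float64(0.03418526285163691), np.float64(0.03633157535194644), np.float64(0.034052035464872316), np.float64(0.03579373653500206)] -15.423219873022132 75.51887571436984
185 [0.5045 0.0198] [np.float64(0.0342536675303265), np.float64(0.03443793628172955), np.float64(0.034052035464872316), np.float64(0.03389506546021862)] -15.556267231273699 75.52178100436934
195 [0.5039 0.0199] [np.float64(0.03430016498962557), np.float64(0.03317185323093399), np.float64(0.034052035464872316), np.float64(0.03262541453758946)] -15.653592607025596 75.52370222033588
holes [0.5036 0.0201 0.098 ]
bun [0.5774 0.0057 0.055 ]
board [0.6883 0.1628]
board [ 0.6521 -0.1684]
board [ 0.4174 -0.1458]
board [0.4539 0.1884]
```

Both views agree within 3 mm on the shaker: about (.503,.018) with yaw about −14°. Descending with the jaws closing along its y, so the fingers stay away from the roll.

```bash
python3 -m handwheel '{"offset":[[0.07,0.1,-0.4],[0.07,0.1,-0.8],[0.07,0.1,-1.2],[0.07,0.1,-1.6],[0.07,0.1,-2.0],[0.07,0.1,-2.4],[0.07,0.1,-2.8],[0.07,0.1,-3.2],[0.07,0.1,-3.5],[0.07,0.1,-3.5]],"roll":[-0.2,-0.2,-0.2,-0.2,-0.2,-0.2,-0.2,-0.2,-0.2,-0.2]}'
python3 - <<'E'
from h import *
d=img('wrist');cv2.imwrite('pics/w2.png',d['img'][:,:,::-1]);o=ctrl.get_obs();print(o['tool_pos'],o['contact_force'])
E
```

```text
t: 3.3
tool_pos: [0.5011, 0.0186, 0.046]
tool_rot: [1.935, -2.47, -0.005]
contact_force: [-0.6, 0.2, -0.2]
opening: 0.0853
[0.50214674 0.01852228 0.04740513] [-0.31954618 -0.13619348  0.68285545]
```

View pics/w2.png

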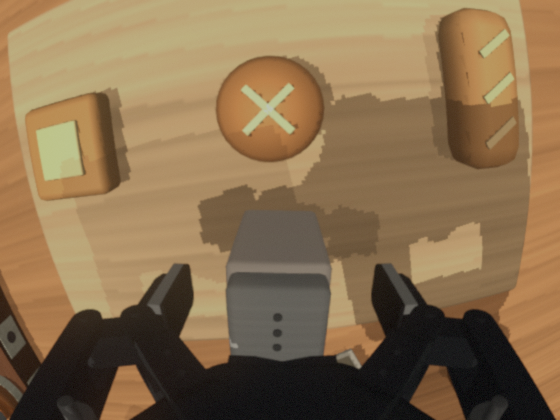

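The shaker sits between the pads, with its cap at columns 228–330 between fingers at 190 and 373, and the roll is well clear at (270,108). Closing, then lifting.

```bash
python3 -m handwheel '{"offset":[[0,0,0],[0,0,0],[0,0,0],[0,0,0],[0,0,0],[0,0,0],[0,0,0],[0,0,0],[0,0,0],[0,0,0]],"roll":[0,0,0,0,0,0,0,0,0,0]}' 25 40
python3 -m handwheel '{"offset":[[0,0,0.3],[0,0,0.7],[0,0,1.2],[0,0,1.8],[0,0,2.4],[0,0,2.8],[0,0,2.8],[0,0,2.8],[0,0,2.8],[0,0,2.8]],"roll":[0,0,0,0,0,0,0,0,0,0]}'
python3 - <<'E'
from h import *
d=img('scene');cv2.imwrite('pics/s3.png',d['img'][100:320,130:430,::-1].repeat(2,0).repeat(2,1));o=ctrl.get_obs();print(o['tool_pos'],o['contact_force'],o['opening'])
E
```

```text
t: 4.35
tool_pos: [0.504, 0.0186, 0.0496]
tool_rot: [-1.937, 2.472, -0.002]
contact_force: [-0.5, 1.5, 4.8]
opening: 0.0396
t: 5.35
tool_pos: [0.5022, 0.0186, 0.1588]
tool_rot: [1.936, -2.471, -0.003]
contact_force: [-0.8, -0.0, -2.4]
opening: 0.0394
[0.50232663 0.01859201 0.1590839 ] [ 0.04863506 -0.50336618 -1.17984474] 0.0398031628609969
```

View pics/s3.png

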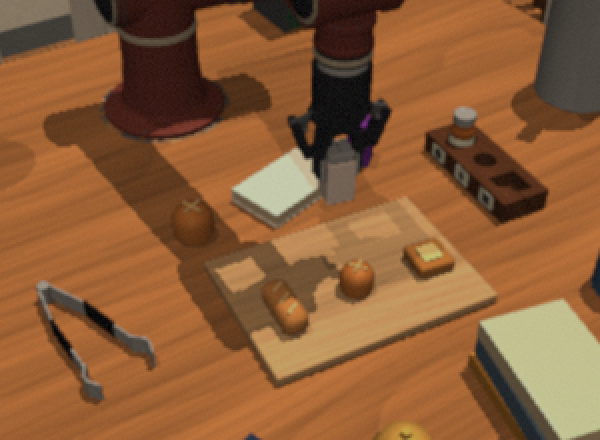

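Grasped at 39.6 mm opening and lifted. Carrying it over to the square well, turning +8° to the caddy's yaw.

```bash
python3 -m handwheel '{"offset":[[0.05,0.6,0],[0.1,1.6,0],[0.2,2.6,0],[0.3,3.6,0],[0.4,4.6,0],[0.5,5.6,0],[0.6,6.6,0],[0.65,7.4,0],[0.65,7.8,0],[0.65,7.8,0]],"roll":[0.2,0.4,0.6,0.8,1.0,1.3,1.3,1.3,1.3,1.3]}'
python3 -m handwheel '{"offset":[[0,0,-0.5],[0,0,-1],[0,0,-1.2],[0,0,-1.2],[0,0,-1.2],[0,0,-1.2],[0,0,-1.2],[0,0,-1.2],[0,0,-1.2],[0,0,-1.2]],"roll":[0,0,0,0,0,0,0,0,0,0]}'
python3 - <<'E'
from h import *
import pickle
d=img('wrist');pickle.dump(d,open('W4.pkl','wb'));cv2.imwrite('pics/w4.png',d['img'][:,:,::-1]);
s=img('scene');pickle.dump(s,open('S4.pkl','wb'));cv2.imwrite('pics/s4.png',cv2.resize(s['img'][120:230,310:450,::-1],None,fx=5,fy=5,interpolation=cv2.INTER_CUBIC));o=ctrl.get_obs();print(o['tool_pos'],o['tool_rot'],o['contact_force'],o['opening'])
E
```

```text
t: 6.4
tool_pos: [0.5286, 0.3319, 0.1597]
tool_rot: [2.103, -2.332, -0.001]
contact_force: [-0.1, -0.2, -1.5]
opening: 0.0394
t: 7.4
tool_pos: [0.5292, 0.3306, 0.1128]
tool_rot: [-2.101, 2.335, -0.0]
contact_force: [-1.0, 0.1, -2.3]
opening: 0.0396
[0.52914782 0.33054432 0.11261858] [-2.10127011e+00  2.33543131e+00 -1.93958006e-05] [-0.58977991 -1.00451852 -2.178688  ] 0.03951203335642128
```

View pics/w4.png

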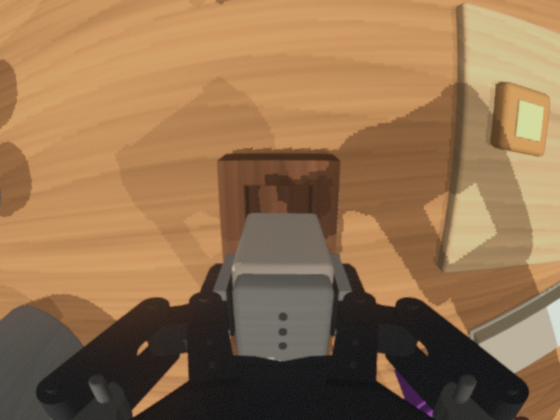

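View pics/s4.png

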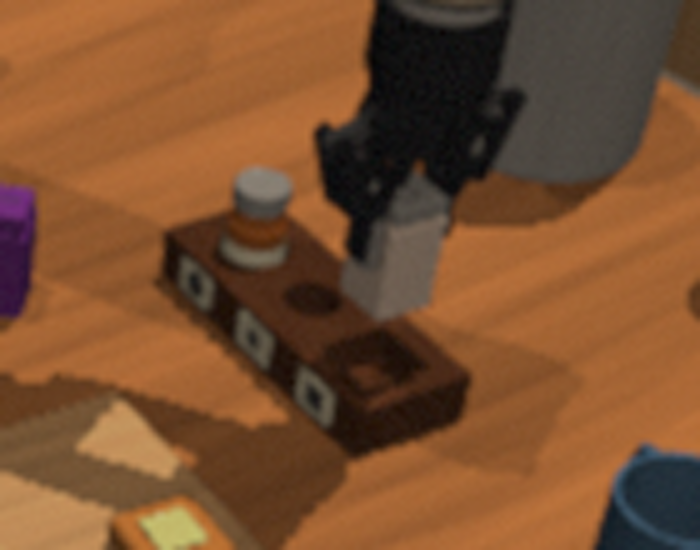

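The shaker hangs over the well. In the wrist view the caddy's +x end is at row ~160, the well is at columns 246–313, and the shaker's lower front edge is at row ~215. I crop to measure the offset.

Run:
```python
from h import *
import pickle
d=pickle.load(open('W4.pkl','rb'));im=d['img'][:,:,::-1]
a=cv2.resize(im[140:300,210:350],None,fx=5,fy=5,interpolation=cv2.INTER_CUBIC);a=cv2.convertScaleAbs(a,alpha=1.5,beta=20);cv2.imwrite('pics/w4c.png',a[:600])
```

```text
(no output)
```

View pics/w4c.png

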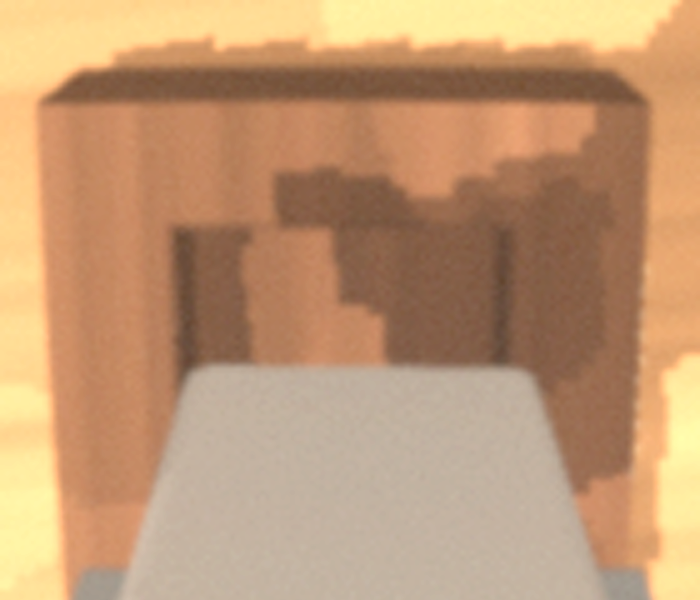

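Run:
```python
from h import *
import pickle
np.set_printoptions(precision=4,suppress=True)
d=pickle.load(open('W4.pkl','rb'))
f=lambda x,y,z:plane(d,(x/5+210,y/5+140),z)[:2]
def seg(n,a,b):
    v=a-b;yaw=np.degrees(np.arctan2(v[1],v[0]))-90
    print(n,'mid',(a+b)/2,'len',np.linalg.norm(v),'yaw',yaw);return (a+b)/2,yaw
m1,y1=seg('caddy',f(42,102,.036),f(645,104,.036))
m2,y2=seg('wellfar',f(172,228,.036),f(515,222,.036))
m3,y3=seg('shbot',f(184,367,.082),f(539,367,.082))
# top of body z=.148 front edge in full image
m4,y4=seg('shtop',plane(d,(231,276),.148)[:2],plane(d,(332,276),.148)[:2])
for z in(.079,.085): seg('shbot%g'%z,f(184,367,z),f(539,367,z))
u=np.array([np.cos(np.radians(-5.9)),np.sin(np.radians(-5.9))])
print('well c from caddy',m1-(.1075-.066)*u,'from mouth',m2-.023*u,'shaker from bot',m3-.02*u,'from top',m4-.02*u)
```

```text
caddy mid [0.5707 0.3292] len 0.08299130092449636 yaw -6.269020958824413
wellfar mid [0.5534 0.331 ] len 0.047694300440009635 yaw -5.010978030237837
shbot mid [0.5476 0.3291] len 0.04001981331580723 yaw -6.009051827876974
shtop mid [0.5445 0.3297] len 0.038298146539994866 yaw -5.980748931224895
shbot0.079 mid [0.5466 0.3292] len 0.04071271877205128 yaw -6.009051827877073
shbot0.085 mid [0.5486 0.329 ] len 0.03932690785956314 yaw -6.009051827877045
well c from caddy [0.5294 0.3335] from mouth [0.5305 0.3334] shaker from bot [0.5277 0.3311] from top [0.5246 0.3318]
```

Relative to the well, the shaker appears about 2–3 mm short in x and 2 mm short in y. I apply part of that, lower to just above the mouth and measure again.

```bash
python3 -m handwheel '{"offset":[[0.04,0.04,-0.2],[0.04,0.04,-0.4],[0.04,0.04,-0.6],[0.04,0.04,-0.8],[0.04,0.04,-0.9],[0.04,0.04,-0.9],[0.04,0.04,-0.9],[0.04,0.04,-0.9],[0.04,0.04,-0.9],[0.04,0.04,-0.9]],"roll":[0,0,0,0,0,0,0,0,0,0]}'
python3 - <<'E'
from h import *
import pickle
d=img('wrist');pickle.dump(d,open('W5.pkl','wb'));a=cv2.resize(d['img'][160:310,200:360,::-1],None,fx=5,fy=5,interpolation=cv2.INTER_CUBIC);cv2.imwrite('pics/w5.png',cv2.convertScaleAbs(a,alpha=1.5,beta=20)[:600])
s=img('scene');cv2.imwrite('pics/s5.png',cv2.resize(s['img'][120:230,310:450,::-1],None,fx=5,fy=5,interpolation=cv2.INTER_CUBIC));o=ctrl.get_obs();print(o['tool_pos'],o['tool_rot'],o['contact_force'],o['opening'])
E
```

```text
t: 8.5
tool_pos: [0.531, 0.3322, 0.0771]
tool_rot: [-2.101, 2.335, -0.0]
contact_force: [0.4, -0.0, -0.7]
opening: 0.0398
[0.53087765 0.3321902  0.07686017] [-2.10087273e+00  2.33518676e+00 -1.80389259e-04] [-0.59306063 -1.00897819 -0.81346573] 0.03961508543605638
```

View pics/w5.png

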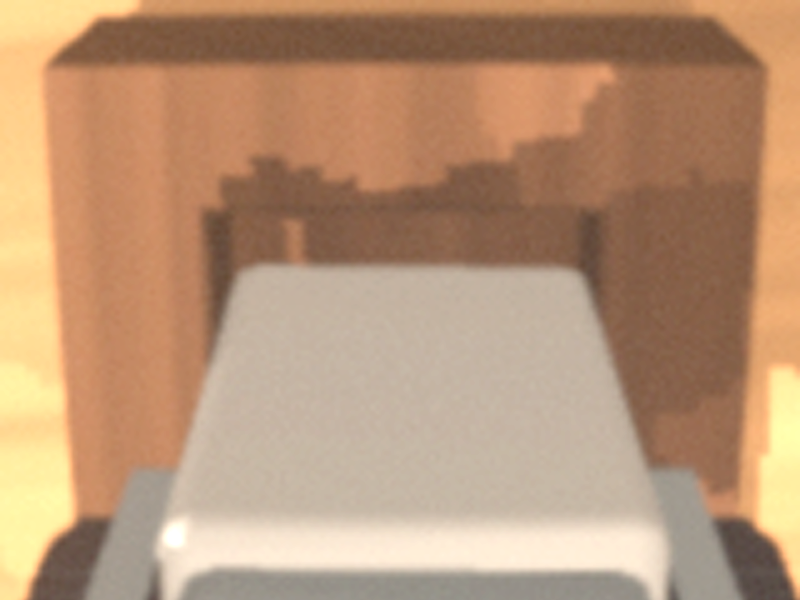

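View pics/s5.png

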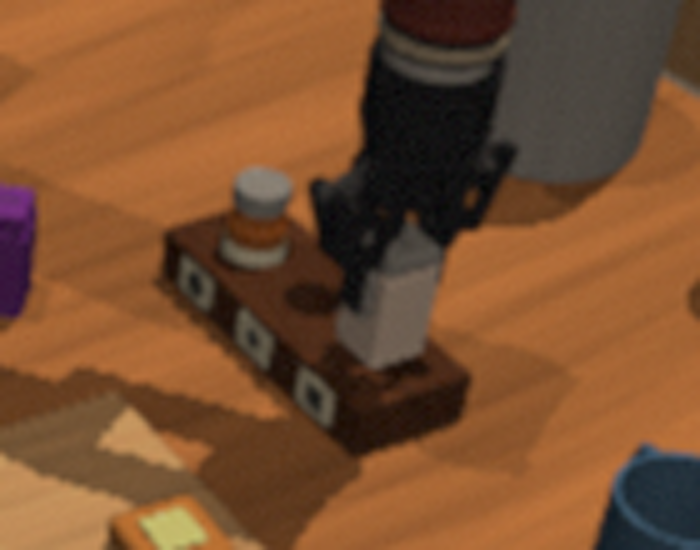

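Run:
```python
from h import *
import pickle
np.set_printoptions(precision=4,suppress=True)
d=pickle.load(open('W5.pkl','rb'))
f=lambda x,y,z:plane(d,(x/5+200,y/5+160),z)[:2]
u=np.array([np.cos(np.radians(-6)),np.sin(np.radians(-6))])
def seg(n,a,b,k):
    v=a-b;print(n,'len',np.linalg.norm(v),'yaw',np.degrees(np.arctan2(v[1],v[0]))-90,'centre',(a+b)/2-k*u)
seg('caddy',f(47,67,.036),f(767,67,.036),.0415)
seg('well',f(205,210,.036),f(603,210,.036),.023)
for z in(.045,.048): seg('sh',f(234,268,z),f(588,268,z),.02)
seg('shtop',f(160,530,.1125),f(665,527,.1125),.02)
```

```text
caddy len 0.08408491200796464 yaw -6.026457473851792 centre [0.5292 0.3334]
well len 0.04705849853337227 yaw -6.014375874184154 centre [0.5303 0.3336]
sh len 0.040208940487166174 yaw -6.009405580309277 centre [0.529  0.3329]
sh len 0.039517959868753706 yaw -6.009405580309263 centre [0.53   0.3328]
shtop len 0.0376404402671 yaw -5.620727359591555 centre [0.5309 0.3326]
```

The shaker is centred over the well within about 1 mm and the yaw matches, so I insert it.

```bash
python3 -m handwheel '{"offset":[[0.02,0.02,-0.1],[0.02,0.02,-0.2],[0.02,0.02,-0.3],[0.02,0.02,-0.4],[0.02,0.02,-0.5],[0.02,0.02,-0.6],[0.02,0.02,-0.7],[0.02,0.02,-0.8],[0.02,0.02,-0.88],[0.02,0.02,-0.88]],"roll":[0,0,0,0,0,0,0,0,0,0]}'
python3 - <<'E'
from h import *
s=img('scene');cv2.imwrite('pics/s6.png',cv2.resize(s['img'][120:230,310:450,::-1],None,fx=5,fy=5,interpolation=cv2.INTER_CUBIC));o=ctrl.get_obs();print(o['tool_pos'],o['tool_rot'],o['contact_force'],o['opening'])
E
```

```text
t: 9.6
tool_pos: [0.5318, 0.3331, 0.0417]
tool_rot: [-2.101, 2.335, -0.0]
contact_force: [-1.2, -0.6, 1.5]
opening: 0.0398
[0.53178042 0.33305025 0.04171383] [-2.10090295e+00  2.33519202e+00 -1.96130547e-04] [-0.15464808  0.41813045 -0.2283245 ] 0.03934692526561602
```

View pics/s6.png

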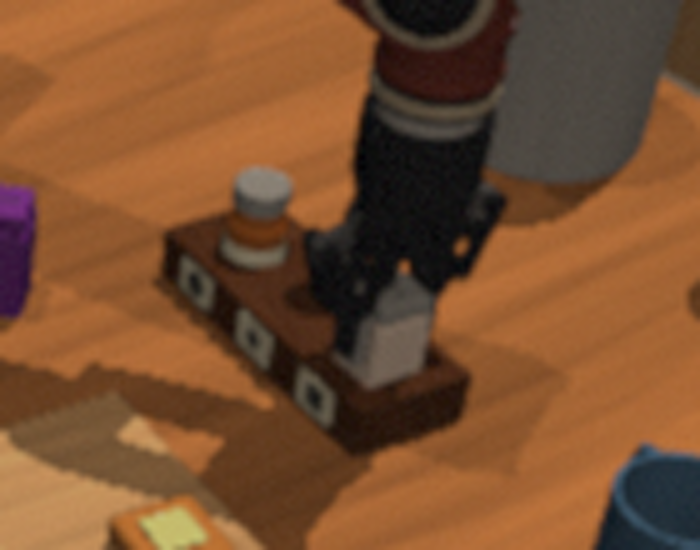

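It went in freely with no side force. Opening, then rising straight up.

```bash
python3 -m handwheel '{"offset":[[0,0,0],[0,0,0],[0,0,0],[0,0,0],[0,0,0],[0,0,0],[0,0,0],[0,0,0],[0,0,0],[0,0,0]],"roll":[0,0,0,0,0,0,0,0,0,0]}' 75
python3 -m handwheel '{"offset":[[0,0,0.3],[0,0,0.8],[0,0,1.4],[0,0,2],[0,0,2.6],[0,0,3.2],[0,0,3.5],[0,0,3.5],[0,0,3.5],[0,0,3.5]],"roll":[0,0,0,0,0,0,0,0,0,0]}'
python3 - <<'E'
from h import *
import pickle
d=img('wrist');pickle.dump(d,open('W7.pkl','wb'));a=d['img'][:,:,::-1];cv2.imwrite('pics/w7.png',a)
s=img('scene');cv2.imwrite('pics/s7.png',cv2.resize(s['img'][120:230,310:450,::-1],None,fx=5,fy=5,interpolation=cv2.INTER_CUBIC));o=ctrl.get_obs();print(o['tool_pos'],o['tool_rot'],o['contact_force'],o['opening'])
pickle.dump(s,open('S7.pkl','wb'))
E
```

```text
t: 10.65
tool_pos: [0.5316, 0.3329, 0.0414]
tool_rot: [-2.101, 2.336, 0.0]
contact_force: [-0.4, 0.1, 0.0]
opening: 0.0749
t: 11.65
tool_pos: [0.5307, 0.3325, 0.1794]
tool_rot: [2.099, -2.333, -0.001]
contact_force: [0.8, -0.8, -0.3]
opening: 0.0751
[0.53075285 0.33248603 0.17947791] [ 2.09913396e+00 -2.33340857e+00 -1.35083443e-03] [ 0.05664451  0.1691643  -1.10066438] 0.07545660744250732
```

View pics/w7.png

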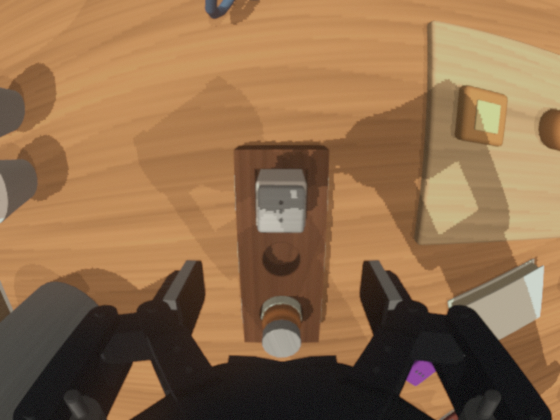

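View pics/s7.png

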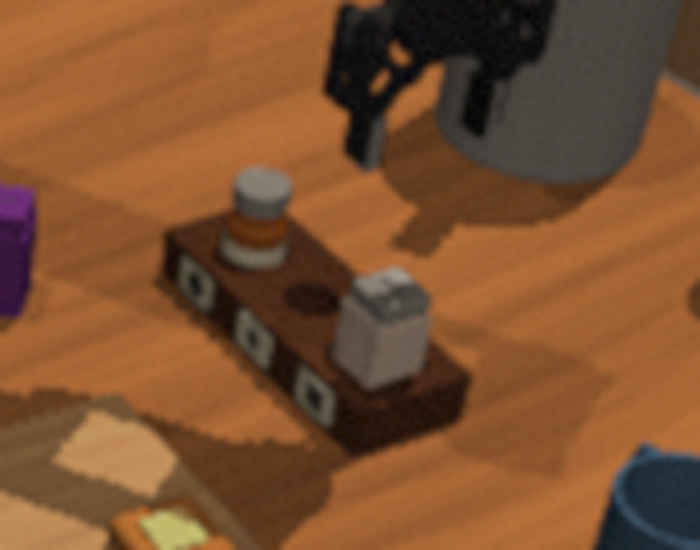

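The shaker stands square and upright in its well. As a depth check I triangulate the cap centre from both views; it should be at z = .090.

Run:
```python
from h import *
import pickle
np.set_printoptions(precision=4,suppress=True)
w=pickle.load(open('W7.pkl','rb'));s=pickle.load(open('S7.pkl','rb'))
o1,r1=ray(w,(281,209.5));o2,r2=ray(s,(387.9,178.2))
A=np.stack([r1,-r2],1);k=np.linalg.lstsq(A,o2-o1,rcond=None)[0];p,q=o1+k[0]*r1,o2+k[1]*r2
print((p+q)/2,np.linalg.norm(p-q), 'expected px at z.09 / .1:',proj(s,(.5297,.3330,.090)),proj(s,(.5297,.333,.1)))
im=w['img'][:,:,::-1][160:245,235:330];cv2.imwrite('pics/w7c.png',cv2.resize(im,None,fx=6,fy=6,interpolation=cv2.INTER_CUBIC))
```

```text
[0.5307 0.3333 0.0862] 0.00145890744744875 expected px at z.09 / .1: [388.011  177.1769] [388.5663 174.4947]
```

View pics/w7c.png

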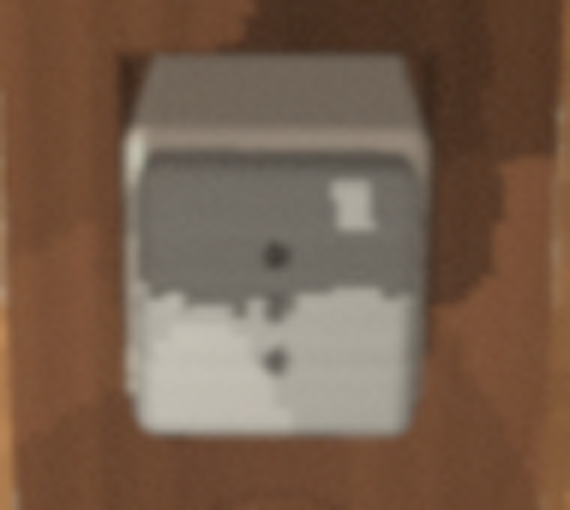

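The cap is at z ≈ .086–.090 and the corners are seated: it is home. Now to the tongs, turning +17° so the jaws close along the tongs' y.

```bash
python3 -m handwheel '{"offset":[[0,-1,0.5],[-0.2,-2.2,0.5],[-0.4,-3.4,0.5],[-0.6,-4.6,0.5],[-0.8,-5.8,0.5],[-0.9,-7,0.5],[-1,-8.2,0.5],[-1.1,-9.4,0.5],[-1.2,-10.6,0.5],[-1.3,-11.8,0.5]],"roll":[0.2,0.4,0.8,1.2,1.6,2,2.4,2.8,2.8,2.8]}' 85
python3 -m handwheel '{"offset":[[-0.4,-1.2,0],[-0.8,-2.4,0],[-0.9,-3.6,0],[-0.9,-4.6,0],[-0.9,-4.9,0],[-0.9,-4.9,0],[-0.9,-4.9,0],[-0.9,-4.9,0],[-0.9,-4.9,0],[-0.9,-4.9,0]],"roll":[0,0,0,0,0,0,0,0,0,0]}'
python3 - <<'E'
from h import *
import pickle
d=img('wrist');pickle.dump(d,open('W8.pkl','wb'));a=d['img'][:,:,::-1];cv2.imwrite('pics/w8.png',a)
o=ctrl.get_obs();print(o['tool_pos'],o['tool_rot'],o['q'])
E
```

```text
t: 12.75
tool_pos: [0.4787, -0.1408, 0.2007]
tool_rot: [2.42, -2.004, -0.001]
contact_force: [1.3, -0.6, 0.2]
opening: 0.0847
t: 13.75
tool_pos: [0.4439, -0.3341, 0.2015]
tool_rot: [-2.421, 2.002, -0.0]
contact_force: [0.4, -0.1, -0.9]
opening: 0.0854
[ 0.44383162 -0.334293    0.20155216] [-2.42096891e+00  2.00206944e+00 -4.51156925e-04] [-7.79515372e-01 -9.27476460e-02  1.80632916e+00  6.27699987e-05
  1.42772830e+00  6.02418261e-01]
```

View pics/w8.png

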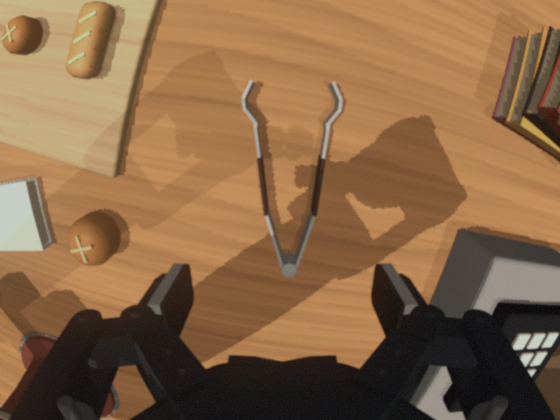

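The tongs are fully in view: hinge at (289,270), plates at about (265,187) and (319,187), jaw ends at (251,84) and (335,84). I crop for precise points.

Run:
```python
from h import *
import pickle
d=pickle.load(open('W8.pkl','rb'));im=d['img'][:,:,::-1]
a=cv2.resize(im[75:180,230:355],None,fx=6,fy=6,interpolation=cv2.INTER_CUBIC)[:600];cv2.imwrite('pics/w8a.png',a)
a=cv2.resize(im[145:285,230:355],None,fx=4.28,fy=4.28,interpolation=cv2.INTER_CUBIC);cv2.imwrite('pics/w8b.png',a)
```

```text
(no output)
```

View pics/w8a.png

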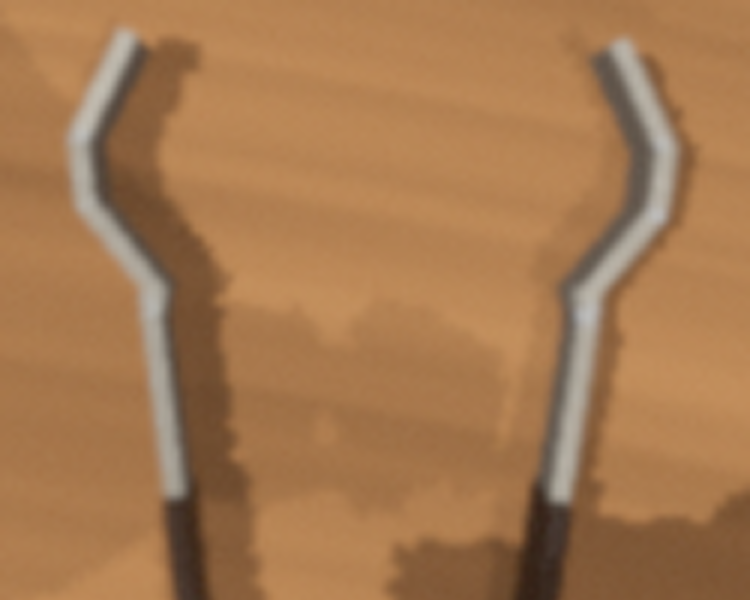

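View pics/w8b.png

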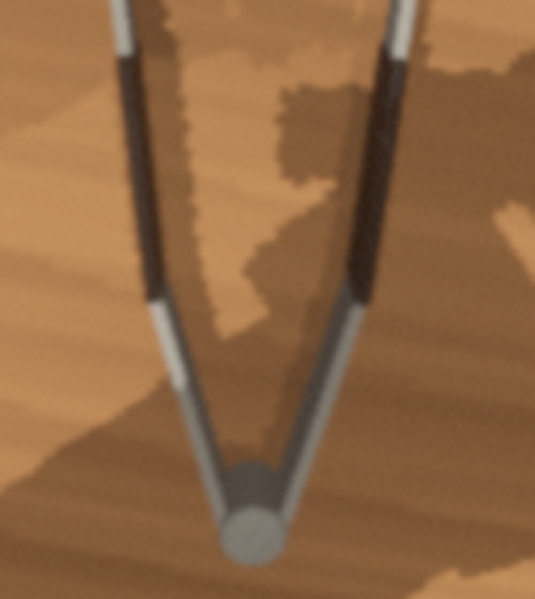

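Run:
```python
from h import *
import pickle
np.set_printoptions(precision=4,suppress=True)
d=pickle.load(open('W8.pkl','rb'))
a=lambda x,y,z=.029:plane(d,(x/6+230,y/6+75),z)[:2]
b=lambda x,y,z=.030:plane(d,(x/4.28+230,y/4.28+145),z)[:2]
L=(b(118,53)+b(147,298))/2;R=(b(407,60)+b(370,302))/2
g=(L+R)/2;h=b(253,536);t=(a(127,35)+a(622,45))/2;m=(a(78,170)+a(670,180))/2
y=lambda v:np.degrees(np.arctan2(v[1],v[0]))
print('outer',np.linalg.norm(L-R),'grip',g,'hinge',h,np.linalg.norm(g-h),'mouth',m,np.linalg.norm(m-g),'tips',t,np.linalg.norm(t-g))
print('yaws',y(L-R)-90,y(g-h),y(m-h),y(t-h),y(t-g))
o=ctrl.get_obs();
from scipy.spatial.transform import Rotation as Ro
X=Ro.from_rotvec(o['tool_rot']).as_matrix();print('tool yaw',y(X[:2,0]),o['tool_pos'])
```

```text
outer 0.059631977587022204 grip [ 0.4448 -0.3422] hinge [ 0.3534 -0.3586] 0.09284258171850908 mouth [ 0.526  -0.3279] 0.08244460743813593 tips [ 0.5474 -0.3237] 0.10419220918699455
yaws 9.680246981383576 10.14257925495722 10.096656406693056 10.191329339946217 10.234769091077299
tool yaw -79.17947821786684 [ 0.4438 -0.3343  0.2016]
```

Hinge, mouth and tips agree between the top and wrist views within 2.5 mm: grip is at about (.444, −.342), yaw 10.2°. Plate spacing is 59.6 mm (61 nominal). My earlier top-view plate centroids were biased in y by the plates' visible side faces. Descending partway and looking.

```bash
python3 -m handwheel '{"offset":[[0,-0.2,-0.4],[0,-0.2,-0.9],[0,-0.2,-1.5],[0,-0.2,-2.1],[0,-0.2,-2.7],[0,-0.2,-3.3],[0,-0.2,-3.8],[0,-0.2,-3.8],[0,-0.2,-3.8],[0,-0.2,-3.8]],"roll":[-0.1,-0.1,-0.1,-0.1,-0.1,-0.1,-0.1,-0.1,-0.1,-0.1]}'
python3 - <<'E'
from h import *
import pickle
d=img('wrist');pickle.dump(d,open('W9.pkl','wb'));a=d['img'][:,:,::-1];cv2.imwrite('pics/w9.png',a)
o=ctrl.get_obs();print(o['tool_pos'],o['tool_rot'],proj(d,(o['tool_pos'])))
E
```

```text
t: 14.8
tool_pos: [0.4442, -0.3439, 0.0506]
tool_rot: [2.409, -2.016, 0.003]
contact_force: [0.1, -0.3, 0.4]
opening: 0.0849
[ 0.44433388 -0.34398081  0.05085933] [ 2.40890621 -2.01620315  0.00409782] [283.51742638 268.91529059]
```

View pics/w9.png

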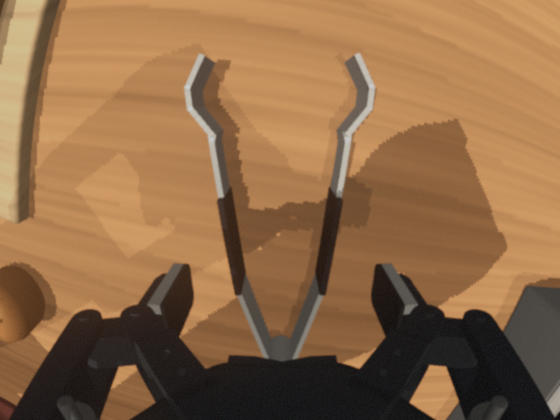

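Run:
```python
from h import *
import pickle
np.set_printoptions(precision=4,suppress=True)
d=pickle.load(open('W9.pkl','rb'))
f=lambda x,y,z=.030:plane(d,(x,y),z)[:2]
L=(f(218,190)+f(237,294))/2;R=(f(342,190)+f(324.5,294))/2;g=(L+R)/2
t=(f(206,57)+f(354,57))/2
v=t-g;w=L-R
print(np.linalg.norm(w),g,t,np.linalg.norm(v),np.degrees(np.arctan2(v[1],v[0])),np.degrees(np.arctan2(w[1],w[0]))-90)
```

```text
0.058344276821500854 [ 0.4472 -0.3418] [ 0.5462 -0.324 ] 0.10058454911773845 10.222760582691004 10.143916703719057
```

Grip is confirmed at about (.445,−.342) with yaw 10.2°. Going down to the table.

```bash
python3 -m handwheel '{"offset":[[0.02,0.04,-0.2],[0.02,0.04,-0.4],[0.02,0.04,-0.6],[0.02,0.04,-0.75],[0.02,0.04,-0.9],[0.02,0.04,-1.0],[0.02,0.04,-1.1],[0.02,0.04,-1.15],[0.02,0.04,-1.2],[0.02,0.04,-1.2]],"roll":[0,0,0,0,0,0,0,0,0,0]}'
python3 - <<'E'
from h import *
d=img('wrist');a=d['img'][:,:,::-1];cv2.imwrite('pics/w10.png',a)
o=ctrl.get_obs();print(o['tool_pos'],o['contact_force'])
E
```

```text
t: 15.85
tool_pos: [0.4443, -0.3414, 0.0013]
tool_rot: [-2.409, 2.016, 0.0]
contact_force: [-0.6, 0.3, -0.5]
opening: 0.0848
[ 0.44441251 -0.34155763  0.00144568] [ 0.03071502 -0.08264385 -0.06864521]
```

View pics/w10.png

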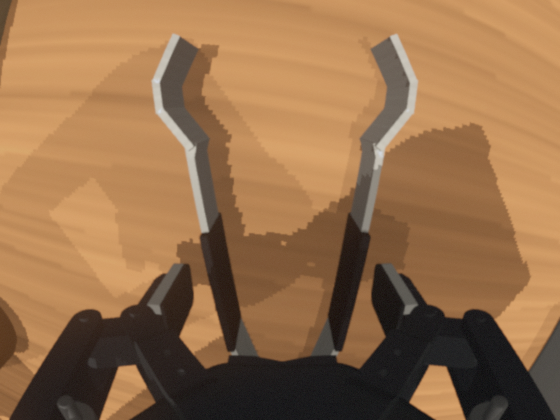

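The fingers straddle the plates at columns 210–240 and 330–365. Closing to 54 mm and lifting a little.

```bash
python3 -m handwheel '{"offset":[[0,0,0],[0,0,0],[0,0,0],[0,0,0],[0,0,0],[0,0,0],[0,0,0],[0,0,0],[0,0,0],[0,0,0]],"roll":[0,0,0,0,0,0,0,0,0,0]}' 54 30
python3 -m handwheel '{"offset":[[0,0,0.1],[0,0,0.2],[0,0,0.4],[0,0,0.7],[0,0,1],[0,0,1.3],[0,0,1.6],[0,0,1.9],[0,0,2],[0,0,2]],"roll":[0,0,0,0,0,0,0,0,0,0]}'
python3 - <<'E'
from h import *
import pickle
d=img('wrist');pickle.dump(d,open('W11.pkl','wb'));a=d['img'][:,:,::-1];cv2.imwrite('pics/w11.png',a)
s=img('scene');pickle.dump(s,open('S11.pkl','wb'));cv2.imwrite('pics/s11.png',cv2.resize(s['img'][170:320,100:300,::-1],None,fx=4,fy=4,interpolation=cv2.INTER_CUBIC))
o=ctrl.get_obs();print(o['tool_pos'],o['contact_force'],o['opening'])
E
```

```text
t: 16.9
tool_pos: [0.4454, -0.3425, 0.0031]
tool_rot: [2.409, -2.016, 0.004]
contact_force: [-0.9, 0.8, 5.0]
opening: 0.054
t: 17.9
tool_pos: [0.4448, -0.342, 0.0826]
tool_rot: [2.409, -2.016, 0.003]
contact_force: [0.6, -0.3, -0.9]
opening: 0.0539
[ 0.44409238 -0.34121455  0.08099367] [-0.4238205  -0.68790754 -0.92433804] 0.05407957385498739
```

View pics/w11.png

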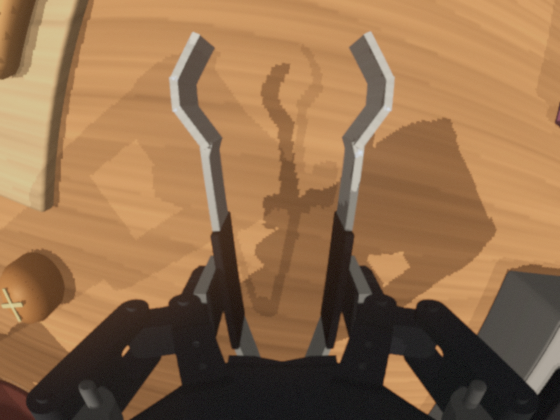

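View pics/s11.png

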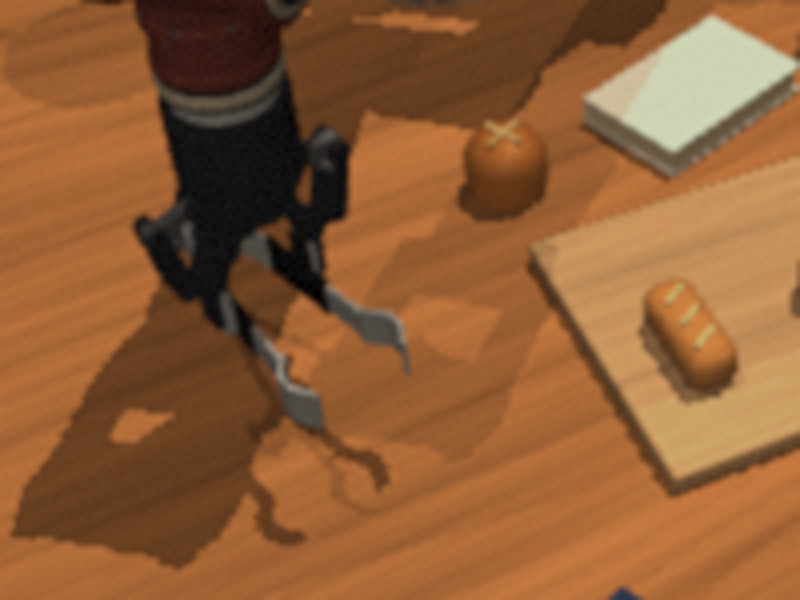

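The tongs are held level and open: the jaw tips sit at row 35 as they did on the table, and the scene view shows them clear of it. Raising further, then carrying them over the board with a −16° turn onto the board's x.

```bash
python3 -m handwheel '{"offset":[[0,0,0.3],[0,0.2,0.7],[0.1,0.6,1.1],[0.2,1.2,1.5],[0.3,1.9,1.5],[0.4,2.7,1.5],[0.5,3.5,1.5],[0.6,4.3,1.5],[0.7,5.1,1.5],[0.8,5.9,1.5]],"roll":[0,0,-0.1,-0.3,-0.6,-0.9,-1.2,-1.5,-1.8,-2.1]}'
python3 -m handwheel '{"offset":[[0.1,0.7,0],[0.2,1.4,0],[0.3,2,0],[0.4,2.5,0],[0.4,2.8,0],[0.4,2.95,0],[0.4,2.95,0],[0.4,2.95,0],[0.4,2.95,0],[0.4,2.95,0]],"roll":[-0.3,-0.6,-0.6,-0.6,-0.6,-0.6,-0.6,-0.6,-0.6,-0.6]}'
python3 - <<'E'
from h import *
import pickle
d=img('wrist');pickle.dump(d,open('W12.pkl','wb'));a=d['img'][:,:,::-1];cv2.imwrite('pics/w12.png',a)
o=ctrl.get_obs();print(o['tool_pos'],o['tool_rot'],o['opening'])
E
```

```text
t: 19.0
tool_pos: [0.4763, -0.1042, 0.1418]
tool_rot: [-2.172, 2.27, -0.0]
contact_force: [-0.2, 0.6, -1.1]
opening: 0.0538
t: 20.0
tool_pos: [0.4923, 0.0119, 0.1414]
tool_rot: [2.1, -2.337, 0.0]
contact_force: [0.0, -0.0, -1.6]
opening: 0.054
[0.49234204 0.01195241 0.14140678] [ 2.09997528e+00 -2.33647843e+00  1.00941131e-04] 0.05440113811471115
```

View pics/w12.png

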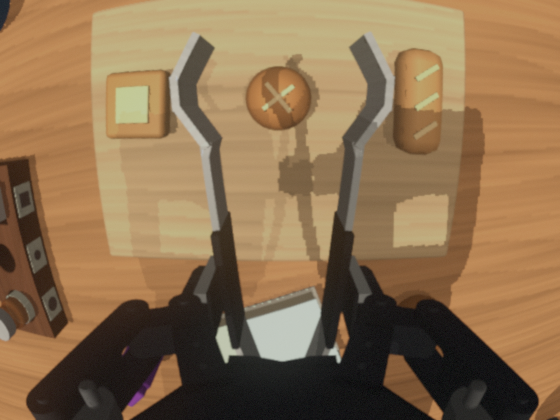

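The wrist view shows the roll at (279,98) between the jaws. The jaw middles are at (172,89) and (391,88), the pastry at (137,104) and the long roll at (418,101). Computing the mouth-to-roll offset.

Run:
```python
from h import *
import pickle
np.set_printoptions(precision=4,suppress=True)
d=pickle.load(open('W12.pkl','rb'));rgb=d['img'];hsv=cv2.cvtColor(rgb,cv2.COLOR_RGB2HSV)
roi=hsv[55:145,235:325];m=cv2.inRange(roi,(0,130,0),(18,255,255))
m=cv2.morphologyEx(m,cv2.MORPH_OPEN,np.ones((5,5),np.uint8))
c=max(cv2.findContours(m,cv2.RETR_EXTERNAL,cv2.CHAIN_APPROX_NONE)[0],key=cv2.contourArea)
(x,y),r=cv2.minEnclosingCircle(c);x+=235;y+=55;print('circle',x,y,r,cv2.contourArea(c))
pts=np.array([plane(d,(x+r*np.cos(a),y+r*np.sin(a)),.044) for a in np.linspace(0,6.283,24)]);print('diam',np.linalg.norm(pts[0]-pts[12]) ,np.linalg.norm(pts[6]-pts[18]))
bun=plane(d,(x,y),.040)[:2];print('bun',bun)
z=.1414-.002+.028
L=plane(d,(172,89),z)[:2];R=plane(d,(391.5,88),z)[:2];M=(L+R)/2
tL,tR=plane(d,(194,35),z)[:2],plane(d,(370,34),z)[:2]
nL,nR=plane(d,(206,143),z)[:2],plane(d,(359,144),z)[:2]
print('mouth',M,np.linalg.norm(L-R),'tips',np.linalg.norm(tL-tR),(tL+tR)/2,'near',(nL+nR)/2,np.linalg.norm(nL-nR))
v=L-R;print('yaw',np.degrees(np.arctan2(v[1],v[0]))-90)
o=ctrl.get_obs();print('mouth-TCP',M-o['tool_pos'][:2],'expected',[.085*np.cos(np.radians(-6)),.085*np.sin(np.radians(-6))])
u=np.array([np.cos(np.radians(-6)),np.sin(np.radians(-6))])
print('tips-.019',(tL+tR)/2-.019*u,'bun-mouth',bun-M)
t=img('top');pickle.dump(t,open('T12.pkl','wb'));cv2.imwrite('pics/t12.png',cv2.resize(t['img'][130:260,170:340,::-1],None,fx=4,fy=4,interpolation=cv2.INTER_CUBIC))
```

```text
circle 278.0852279663086 97.73579406738281 32.574275970458984 3155.5
diam 0.04720775843837733 0.04813822269777475
bun [0.5768 0.0064]
mouth [0.577  0.0035] 0.07993758642852838 tips 0.06322318332522754 [0.5966 0.0013] near [0.5561 0.0054] 0.05574241518688716
yaw -5.840415243471028
mouth-TCP [ 0.0847 -0.0084] expected [np.float64(0.08453436110630323), np.float64(-0.008884919377750546)]
tips-.019 [0.5777 0.0033] bun-mouth [-0.0002  0.0029]
```

View pics/t12.png

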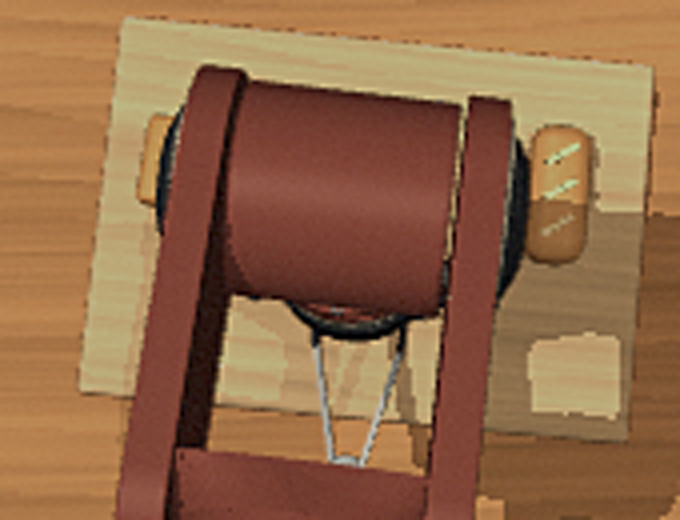

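The roll diameter comes out at 47–48 mm ✓. The mouth sits 85 mm ahead of the TCP as expected, and the roll is 3 mm to the +y of the mouth. Correcting, lowering to just above the roll and rechecking.

```bash
python3 -m handwheel '{"offset":[[0,0.07,-0.2],[0,0.07,-0.5],[0,0.07,-0.8],[0,0.07,-1.1],[0,0.07,-1.4],[0,0.07,-1.58],[0,0.07,-1.58],[0,0.07,-1.58],[0,0.07,-1.58],[0,0.07,-1.58]],"roll":[0,0,0,0,0,0,0,0,0,0]}'
python3 - <<'E'
from h import *
import pickle
d=img('wrist');pickle.dump(d,open('W13.pkl','wb'));a=d['img'][:,:,::-1];cv2.imwrite('pics/w13.png',cv2.resize(a[:230,120:440],None,fx=2.5,fy=2.5,interpolation=cv2.INTER_CUBIC))
s=img('scene');cv2.imwrite('pics/s13.png',cv2.resize(s['img'][150:290,220:400,::-1],None,fx=4,fy=4,interpolation=cv2.INTER_CUBIC))
o=ctrl.get_obs();print(o['tool_pos'],o['opening'],o['contact_force'])
E
```

```text
t: 21.1
tool_pos: [0.493, 0.0153, 0.079]
tool_rot: [-2.101, 2.335, -0.002]
contact_force: [0.7, -0.4, -0.2]
opening: 0.0544
[0.49276615 0.01526164 0.07877895] 0.05424565294462929 [-0.66150471 -0.32706634 -0.56993318]
```

View pics/w13.png

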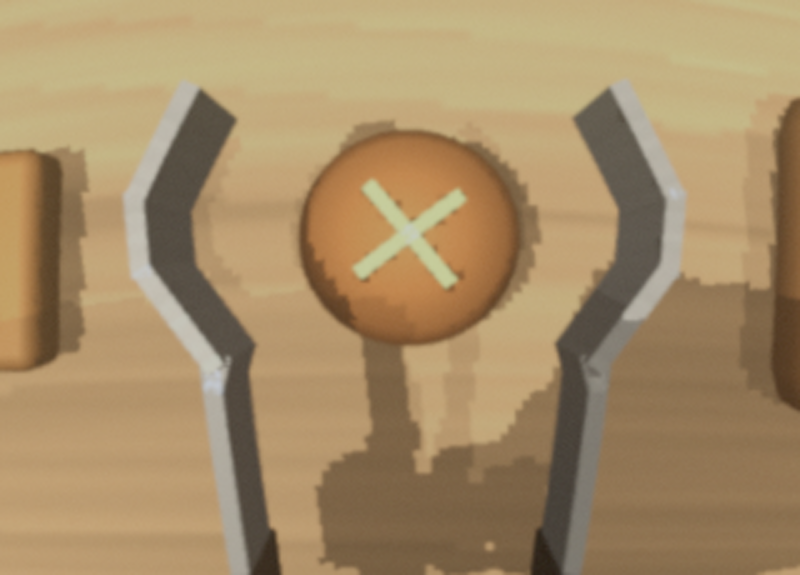

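View pics/s13.png

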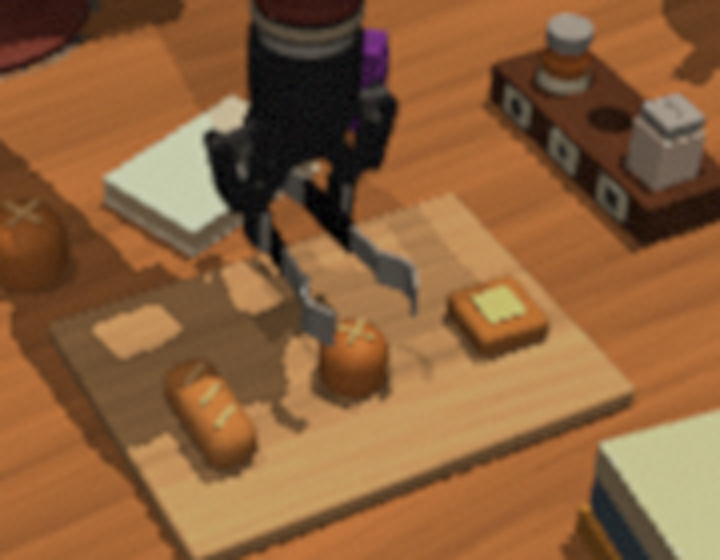

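The roll is centred in the open mouth: circle at (410,237), jaw middles at 130 and 680. The shaker is still home. Lowering the jaws around it.

```bash
python3 -m handwheel '{"offset":[[0,0,-0.15],[0,0,-0.3],[0,0,-0.5],[0,0,-0.7],[0,0,-0.9],[0,0,-1.1],[0,0,-1.25],[0,0,-1.35],[0,0,-1.35],[0,0,-1.35]],"roll":[0,0,0,0,0,0,0,0,0,0]}'
python3 - <<'E'
from h import *
import pickle
d=img('wrist');pickle.dump(d,open('W14.pkl','wb'));a=d['img'][:,:,::-1];cv2.imwrite('pics/w14.png',cv2.resize(a[:230,120:440],None,fx=2.5,fy=2.5,interpolation=cv2.INTER_CUBIC))
s=img('scene');cv2.imwrite('pics/s14.png',cv2.resize(s['img'][150:290,220:400,::-1],None,fx=4,fy=4,interpolation=cv2.INTER_CUBIC))
o=ctrl.get_obs();print(o['tool_pos'],o['opening'],o['contact_force'])
E
```

```text
t: 22.2
tool_pos: [0.4925, 0.0153, 0.0243]
tool_rot: [-2.101, 2.335, -0.0]
contact_force: [-0.8, -0.2, -0.7]
opening: 0.0543
[0.49253547 0.01529964 0.02443176] 0.05429331267357865 [ 5.53506572e-01  1.47872540e-05 -1.48052757e+00]
```

View pics/w14.png

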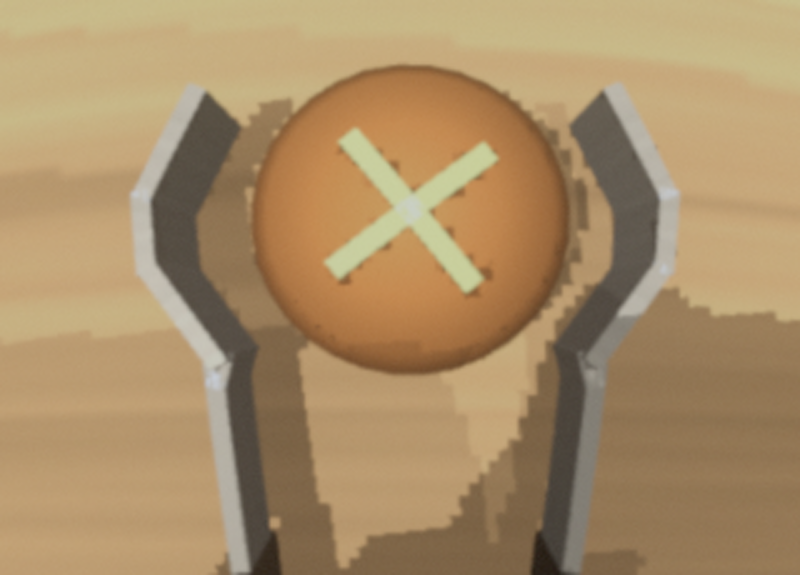

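View pics/s14.png

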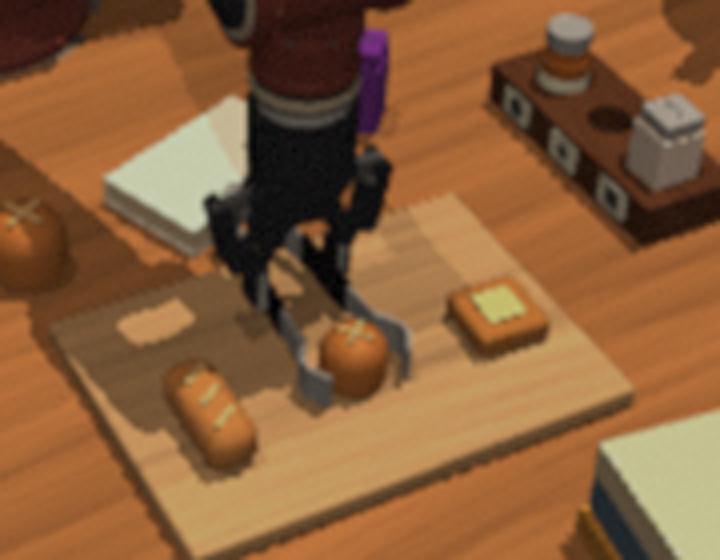

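The jaws surround the roll: it is centred sideways, about 2 mm forward, and the jaws touch nothing else. Closing with 30 N and a 2 mm forward nudge.

```bash
python3 -m handwheel '{"offset":[[0.05,0,0],[0.05,0,0],[0.05,0,0],[0.05,0,0],[0.05,0,0],[0.05,0,0],[0.05,0,0],[0.05,0,0],[0.05,0,0],[0.05,0,0]],"roll":[0,0,0,0,0,0,0,0,0,0]}' 30 30
python3 - <<'E'
from h import *
import pickle
d=img('wrist');a=d['img'][:,:,::-1];cv2.imwrite('pics/w15.png',a)
o=ctrl.get_obs();print(o['tool_pos'],o['opening'],o['contact_force'])
E
```

```text
t: 23.3
tool_pos: [0.4951, 0.0152, 0.0246]
tool_rot: [-2.1, 2.335, -0.002]
contact_force: [3.2, 0.0, 3.9]
opening: 0.0392
[0.49509387 0.01524109 0.02460916] 0.0388650233436249 [3.91111775 0.73611314 4.43063098]
```

View pics/w15.png

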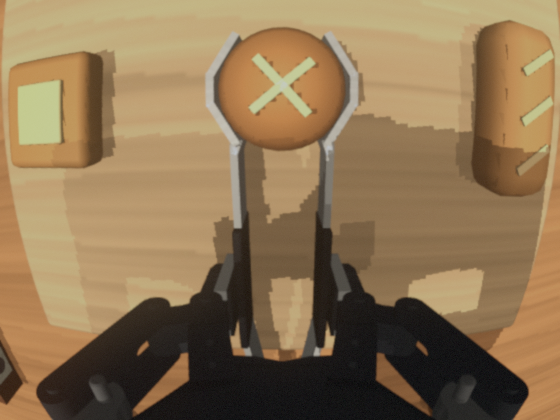

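The jaws have closed on the roll (opening 39 mm, roll at (282,88) held by both Vs). Lifting about 106 mm.

```bash
python3 -m handwheel '{"offset":[[0,0,0.05],[0,0,0.15],[0,0,0.3],[0,0,0.5],[0,0,0.75],[0,0,1.05],[0,0,1.35],[0,0,1.65],[0,0,1.95],[0,0,2.25]],"roll":[0,0,0,0,0,0,0,0,0,0]}'
python3 -m handwheel '{"offset":[[0,0,0.25],[0,0,0.4],[0,0,0.45],[0,0,0.45],[0,0,0.45],[0,0,0.45],[0,0,0.45],[0,0,0.45],[0,0,0.45],[0,0,0.45]],"roll":[0,0,0,0,0,0,0,0,0,0]}'
python3 - <<'E'
from h import *
import pickle
d=img('wrist');pickle.dump(d,open('W16.pkl','wb'));a=d['img'][:,:,::-1];cv2.imwrite('pics/w16.png',a)
s=img('scene');pickle.dump(s,open('S16.pkl','wb'));cv2.imwrite('pics/s16.png',cv2.resize(s['img'][130:290,220:420,::-1],None,fx=3.7,fy=3.7,interpolation=cv2.INTER_CUBIC))
o=ctrl.get_obs();print(o['tool_pos'],o['opening'],o['contact_force'])
E
```

```text
t: 24.35
tool_pos: [0.4945, 0.0153, 0.1155]
tool_rot: [-2.101, 2.335, -0.001]
contact_force: [-0.3, -1.1, -1.3]
opening: 0.0387
t: 25.35
tool_pos: [0.4944, 0.0153, 0.1322]
tool_rot: [2.101, -2.336, -0.0]
contact_force: [-1.0, -0.2, -2.0]
opening: 0.0391
[0.49434179 0.01532559 0.13217717] 0.03910303055283045 [ 0.15198738 -0.18217772 -1.87010494]
```

View pics/w16.png

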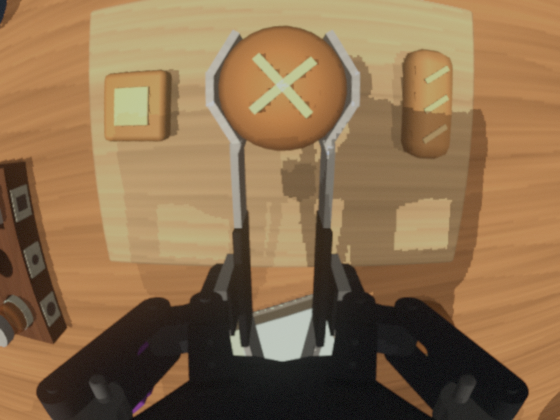

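View pics/s16.png

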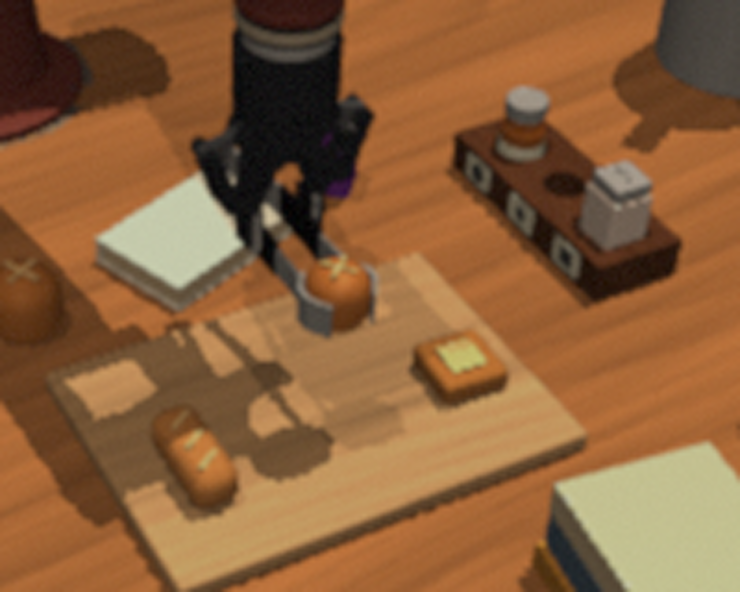

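The roll is up in the tongs, and the scene view shows its shadow separated on the board. Triangulating the roll's cross for height (expected ≈ .167), and holding one more second to check for creep.

```bash
python3 -m handwheel '{"offset":[[0,0,0],[0,0,0],[0,0,0],[0,0,0],[0,0,0],[0,0,0],[0,0,0],[0,0,0],[0,0,0],[0,0,0]],"roll":[0,0,0,0,0,0,0,0,0,0]}'
python3 - <<'E'
from h import *
import pickle
np.set_printoptions(precision=4,suppress=True)
w=pickle.load(open('W16.pkl','rb'));s=pickle.load(open('S16.pkl','rb'))
o1,r1=ray(w,(283,87));o2,r2=ray(s,(311.4,201.6))
k=np.linalg.lstsq(np.stack([r1,-r2],1),o2-o1,rcond=None)[0];p,q=o1+k[0]*r1,o2+k[1]*r2
print('cross',(p+q)/2,np.linalg.norm(p-q))
d=img('wrist');print('wrist diff in roll area',np.abs(d['img'][20:160,200:370].astype(int)-w['img'][20:160,200:370]).mean())
D=pickle.load(open('D.pkl','rb'))['scene'];n=img('scene')
for nm,(a,b,c,e) in dict(jar=(150,180,350,375),pastry=(215,245,330,362),longroll=(245,272,258,288)).items():
    print(nm,np.abs(D['img'][a:b,c:e].astype(int)-n['img'][a:b,c:e]).mean())
def cen(im,x0,x1,y0,y1):
    m=cv2.inRange(cv2.cvtColor(im,cv2.COLOR_RGB2HSV)[y0:y1,x0:x1],(5,150,60),(19,255,255));M=cv2.moments(m,True);return M['m10']/M['m00']+x0,M['m01']/M['m00']+y0
print(ctrl.get_obs()['opening'],ctrl.get_obs()['tool_pos'])
cv2.imwrite('pics/fin.png',np.hstack([cv2.resize(x[140:290,240:410,::-1],None,fx=2.3,fy=2.3) for x in (D['img'],n['img'])]))
E
```

```text
t: 26.45
tool_pos: [0.4944, 0.0153, 0.1322]
tool_rot: [-2.101, 2.336, -0.0]
contact_force: [0.7, 0.1, -1.5]
opening: 0.0389
cross [0.577  0.0067 0.1701] 0.00014285615422301464
wrist diff in roll area 0.9862324929971988
jar 1.9035555555555554
pastry 4.494097222222222
longroll 12.134979423868312
0.039239495449797074 [0.4944 0.0153 0.1322]
```

View pics/fin.png

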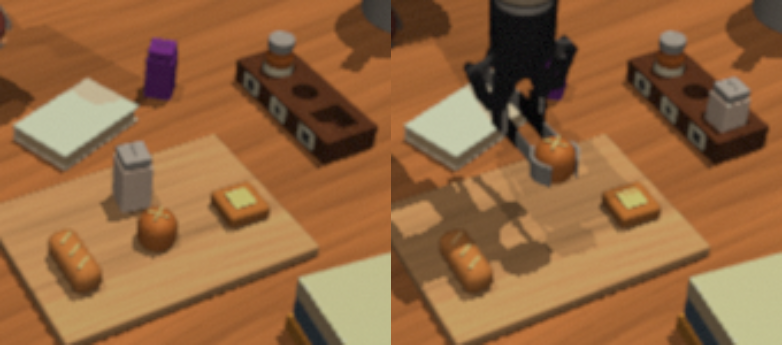

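The before/after pair shows the long roll, pastry and jar unmoved; the long roll's pixel difference is only the arm's shadow. The shaker is seated, and the roll is held steady with its top at z = .170. Handing in.

Run:
```python
from station import ctrl
print(ctrl.finish_job())
```

```text
the job is handed in; nothing more can be done
None
```

The job is handed in at about 26.5 s of the 59 s allowed. The square shaker is back in its square well, and the tongs are closed on the round roll about 108 mm above where it stood. No verdict was reported.

**What I did**
- I gripped the white shaker across y, so the fingers stayed away from the roll. I turned it to the caddy's yaw, corrected its position over the well with the wrist camera, lowered it with no side force and released it.
- I lifted the tongs held open at 54 mm, lowered the jaws straight down around the small roll, squeezed with 30 N (opening 39 mm, about 40 expected) and lifted.

**Last checks**
- **Roll:** the cross on its top triangulates to z = 0.170 m, against about 0.167 expected. It did not move during a further second of holding.
- **Shaker:** it looks upright and fully seated. Its cap triangulated at z = 0.086 m, against a nominal 0.090; that is within what I can read from these pixels.
- **Long roll, pastry and jar:** they look unmoved in before/after pictures. The larger pixel difference at the long roll (12, against 2 to 4 for the others) looks like the arm's shadow.

**Disagreements**
- My first top-view position for the tongs' plates was about 5 mm off in y, because the plates' side faces were included. The hinge and jaw points and the wrist view agreed with each other, so I used those.
- The top and wrist cameras differed by about 2 to 3 mm on the shaker and 1 to 2 mm on the board. Near each fit I relied on the wrist view.

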